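# Check a drain cap on the thread gauge and sort it

### The arm

A 6-joint arm with a two-finger parallel gripper is mounted at the origin on the work surface. World frame = base frame: x ahead of the robot, y to its left, z up, the work surface at z = 0. Lengths are in m, angles in degrees, forces in N, time in s.
With the tool pointing down it reaches from about 0.375 to 0.9 m from the base axis. Payload 3.1 kg.
Tool frame: the origin (TCP) lies at the centre of the arm's flange, where the gripper is bolted on; the fingertips stand 182 mm ahead of it and the grasp point (between the pads) lies bot.grip_point_offset ahead of it (bot.grip_point_offset is the distance from the TCP to the grasp point, in m); x points along the fingers, z is the direction in which the jaws open and shut, and the axes are right-handed (so a half turn about x gives the same grasp; the last joint's range is limited). The gripper opens to 87 mm and grips with 3 to 60 N. Pads are 19 mm wide; open, the fingers measure 117 mm over their backs; the gripper's body (75 mm by 190 mm) begins 51 mm behind the grasp point.
Start: joints at [60.648, 30.224, 82.088, -0, 67.689, -10.227], TCP at [0.205, 0.59, 0.405] pointing down, gripper open.
Joint ranges: [-176.69, 176.69], [-43.24, 126.21], [12.49, 139.97], [-82, 262], [0, 151.66], [-163.58, 163.58]. Speed limits (degrees/s): [159.86, 159.86, 180, 180, 180, 180].

### API

Orientations are given as a 3x3 rotation matrix whose columns are the frame's x, y, z axes.
In Python, from rig import bot gives the robot as it stands.
- The arm moves only by the tool step_arm, never from a script. Its argument "motion" is a list that holds one entry, the list of rows, each a list of 7 numbers: the turn, a rotation vector about the world's x, y, z in degrees, then the shift along the world's x, y, z in mm, then the finger opening in mm, from 0 to 87. A call has 1 to 12 rows; each row is the pose to reach, as a shift and turn from the pose commanded when the call began; what a row does not reach only later rows make up. A row lasts 1/12 s, in which the tool goes at most 41.7 mm and 7.16 degrees, less where a joint would pass 70% of its speed; a pose out of reach is approached as far as the arm can. A call with a gripper value outside its range is refused whole. The fingers move at their own pace and stop on an object; the grip force is fixed at half the most. Time passes only in rows, so rows that repeat a pose let the fingers close. It gives the time, the measured TCP pose, the force and the opening at its end, in the units of the state.
- bot.read_state(): the state, without advancing time (a new reading comes with each control period).
- bot.capture(name): name is "side" or "top"; returns a dict with "frame" (384x512x3 uint8, red, green, blue), "range_z" (384x512 float32, m along the optical axis (not along the pixel's ray), 0 where there is no reading), "fx", "fy", "cx", "cy" (pixels), "cam_to_world" (4x4, takes a point from camera to world coordinates). Camera axes: x right, y down, z forward; pixel columns grow to the right and rows downward; lengths in m; the calibration is good to about 2 mm. A picture is of the moment at which its call begins.
- bot.hand_in(): hands the job in, once; it reports no verdict.
The state is a dict: "time_s": time; "joint_positions": joint angles; "qvel": joint speeds; "tau": joint torques, N m; "position": TCP position; "tcp_rot": TCP orientation; "force": force on the tool from outside, world axes, zero at the start; "moment": the same for the moment, N m; "opening": opening from 0.0 (shut) to 1.0 (fully open).
Only numpy, scipy, OpenCV 4.12 (cv2) and the standard library are available. Lean on these libraries where they do the work, as an engineer would, in place of code of your own. Each camera call takes 0.05 s, during which the arm holds its last target.

### The job

Check the white winged drain cap on the bench: screw it clockwise onto the brass thread gauge, gently and without forcing it, as far as it will go, to find out whether it turns fully home with its rim down on the steel flange or stops short. Then unscrew it and stand it mouth down in the blue tray if it went fully home, or in the red tray if it stopped short. Leave the tin, the tape roll and the bottle where they are.

Things in the scene. Friction and masses are not known exactly. Their poses are not given: they have to be found in the camera images.
- cap_center (a point): White plastic cap, 80 g, standing mouth down, z up. Round body 46 mm across, 39 mm tall, open below; on top a flat wing to hold it by, 56 mm long (cap's x), 14 mm thick (y), 30 mm tall (39 to 69 mm above the rim). Point on the axis, 34.5 mm above the rim. A sound cap screws down until its rim rests on the gauge's flange. It may be sound or not, differing by start.
- cap_mouth (a point): Centre of the cap's open lower end, level with its rim; bore 37 mm. Two round lugs 4.4 mm thick point inwards along the cap's +x and -x (the wing's line), centred 4 mm above the rim, reaching to 13.4 mm from the axis; they run in the gauge's thread. A faulty cap has moulding left under its crown, unseen from outside, and stops with its rim 4.5 mm above the flange.
- gauge_seat (a point): Thread gauge fixed to the bench, axis vertical: point on the axis in the steel flange's top face, 30 mm above the bench. Base 90 x 90 mm, flange 66 mm across. The upper ends of its two thread ridges lie towards +x and -x of this frame (red marks on the flange), centred 18.5 mm above the flange; from there each ridge falls clockwise. Over 45 N between cap and gauge spoils the thread.
- gauge_nose (a point): Tip of the gauge's brass post, on its axis, 33 mm above the flange; core 24 mm across up to 21 mm, then a cone to a 10 mm nose from 26 mm up. Two-start right-hand thread: clockwise from above goes down, 24 mm a turn (3.8 mm per radian). Rounded ridges 4.4 mm thick, 33 mm across over them. The cap's lugs have about 3 mm of vertical play between ridges.
- gauge_entry (a point): Point on the gauge's axis level with the ridges' upper ends, 18.5 mm above the flange. A cap set down with its wing turned an angle d (0 to 3.1 rad) clockwise from the line of the red marks first rests on the ridges with its rim about 19 - 3.8 d mm above the flange, and is then turned clockwise. The cap is alike after a half turn, so d always falls in this range.
- good_tray: Blue open tray for sound caps, fixed to the bench: 150 mm (x) by 140 mm (y), 50 mm tall, walls and floor 5 mm thick. Origin under its centre on the bench. It may have changed places with the red one.
- reject_tray: Red open tray for caps that stop short, fixed to the bench; same size and origin as the blue one.
- tin: Green-labelled tin, 66 mm across, 90 mm tall, standing on the bench; origin under its centre. Leave alone.
- tape: Yellow roll, 90 mm across, 25 mm tall, lying flat; origin under its centre. Leave alone.
- bottle: Blue bottle, 60 mm across, 170 mm tall, standing; origin under its centre. Leave alone.
Things that resemble listed ones, but are neither listed nor needed, are in the scene too. Leave any turquoise look-alike of the part that bears cap_center alone.

How it is judged (in metres and radians):
On the way:
1. the cap is screwed onto the gauge as far as it goes: rim within 1.5 mm of the flange if it is sound, within 1.5 mm of its stop (4.5 mm above the flange) if it is short (horizontal distance between cap_center and gauge_seat below 0.004 m and angle between cap_center's own z axis and vertical below 0.12 rad and ((x of slug_c0 in the frame of cap_center above 0.009 m and z of cap_center in the frame of gauge_seat below 0.036 m) or (x of slug_c0 in the frame of cap_center below 0.009 m and z of cap_center in the frame of gauge_seat below 0.0405 m))), for 0.2 s.
At the end, for the whole second after the job is handed in: The cap stands upright (within 0.15 rad) and still, mouth down on the floor of the blue tray if it is sound or of the red tray if it stops short (its centre within 52 mm (x) and 47 mm (y) of the tray's centre), released (((x of slug_c0 in the frame of cap_center above 0.009 m and x of cap_center in the frame of good_tray between -0.052 and 0.052 m and y of cap_center in the frame of good_tray between -0.047 and 0.047 m and z of cap_center in the frame of good_tray between 0.03 and 0.047 m) or (x of slug_c0 in the frame of cap_center below 0.009 m and x of cap_center in the frame of reject_tray between -0.052 and 0.052 m and y of cap_center in the frame of reject_tray between -0.047 and 0.047 m and z of cap_center in the frame of reject_tray between 0.03 and 0.047 m)) and angle between cap_center's own z axis and vertical below 0.15 rad and linear speed of cap below 0.02 m/s); the robot touches nothing.
It fails at once if cap and gauge pressed together with more than 45 N (contact force between cap and gauge above 45 N).
It fails at once if the tin, the roll or the bottle moved more than 20 mm or tipped (distance of any of tin, tape, bottle from where it was at the start of the episode above 0.02 m or angle between any of tin, tape, bottle's own z axis and vertical above 0.3 rad).
It also fails if it takes over 64 s, if anything falls off the work surface, if the arm or the gripper's body presses on something with over 40 N, if the wrist force passes 120 N, or if a joint passes its speed limit or range.

## Working session

There is one attempt and no reset: what is moved stays moved. The work goes in short steps, Python scripts to look and compute and a tool call to move; the robot and the scene stay as the last step left them, time stands still between calls to the robot, and variables do not carry over. Pictures are saved under pics/ and viewed, and the job is handed in when it is done.

Besides the shell and the picture viewer there is one more tool, called after "Request:" as a command line: name --argument value ..., lists and objects as JSON in quotes. step_arm: Moves the arm, as the interface text tells. Its arguments: {"type":"object","properties":{"motion":{"type":"array"}},"required":["motion"]}

```bash
ls; mkdir -p pics
python3 - <<'E'
from rig import bot
import cv2,numpy as np
for n in("side","top"):
    c=bot.capture(n); cv2.imwrite(f"pics/{n}0.png",c["frame"][:,:,::-1]); np.savez(f"{n}0.npz",**c)
    print(n,c["fx"],c["cx"],c["cy"],np.round(c["cam_to_world"],3).tolist())
s=bot.read_state();print(s, bot.grip_point_offset)
E
```

```text
pics
side 485.5074907932621 252.08744548934527 192.68650439932455 [[0.905, -0.324, 0.277, 0.222], [-0.425, -0.658, 0.622, -0.837], [-0.019, -0.68, -0.733, 1.007], [0.0, 0.0, 0.0, 1.0]]
top 421.08960839880376 259.6650877947206 195.04912112064605 [[-0.001, -0.991, 0.134, 0.421], [-1.0, -0.0, -0.01, -0.024], [0.01, -0.134, -0.991, 1.091], [0.0, 0.0, 0.0, 1.0]]
{'time_s': 0.1, 'joint_positions': array([ 6.06466925e+01,  3.02740135e+01,  8.21497450e+01, -2.54748777e-03,
        6.76879870e+01, -1.02274910e+01]), 'qvel': array([ 0.05412418, -0.08172962, -0.25006033,  0.06967733,  0.02314979,
        0.0045059 ]), 'tau': array([-1.16255455e-04, -4.40984952e+01, -1.77149677e+01,  6.35221903e-02,
        5.34426305e-02, -2.67392141e-05]), 'position': array([0.20460205, 0.59023384, 0.40386123]), 'tcp_rot': array([[-9.20184788e-04, -9.44806780e-01,  3.27626771e-01],
       [-1.72009330e-03,  3.27627920e-01,  9.44805264e-01],
       [-9.99998097e-01,  3.05846817e-04, -1.92663404e-03]]), 'force': array([-0.38295031, -0.4627682 , -0.11755724]), 'moment': array([0.00853699, 0.00119901, 0.00533553]), 'opening': 0.999294286941291} 0.1635
```

View pics/side0.png

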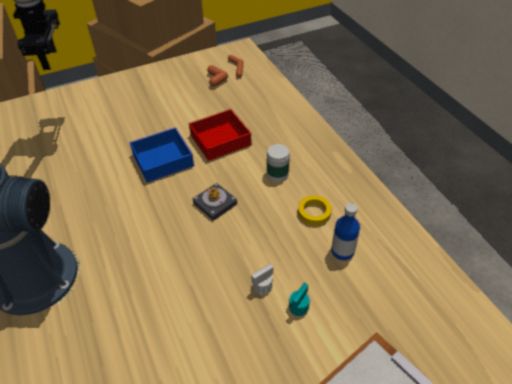

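View pics/top0.png

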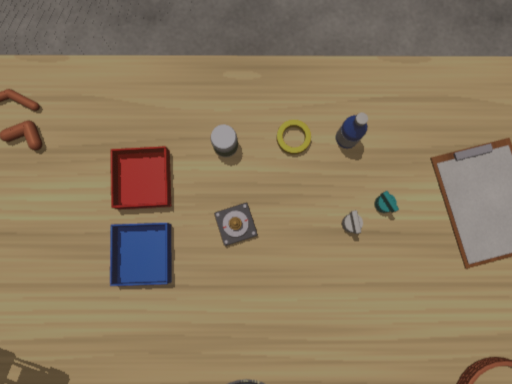

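The candidates are the white winged cap (side 262,282; top 352,222), the turquoise look-alike (side 300,300; top 387,203) and the tin's white lid (side 278,155; top 224,135). I choose the white winged cap and will check it in a close crop.

```bash
cat > h.py <<'E'
import numpy as np,cv2
def load(n): return dict(np.load(n,allow_pickle=True))
def pts(c):
    z=c["range_z"].astype(float); v,u=np.mgrid[:z.shape[0],:z.shape[1]]
    P=np.stack([(u-c["cx"])/c["fx"]*z,(v-c["cy"])/c["fy"]*z,z,np.ones_like(z)],-1)
    return (P@c["cam_to_world"].T)[...,:3]
def proj(c,p):
    q=np.linalg.inv(c["cam_to_world"])@np.r_[p,1]; return q[0]/q[2]*c["fx"]+c["cx"],q[1]/q[2]*c["fy"]+c["cy"]
E
python3 - <<'E'
from h import *
a=load("side0.npz");b=load("top0.npz")
def crop(c,u,v,r,k): return cv2.resize(np.ascontiguousarray(c["frame"][v-r:v+r,u-r:u+r,::-1]),(k,k),interpolation=cv2.INTER_CUBIC)
im=np.vstack([np.hstack([crop(a,262,282,30,290),crop(b,352,222,30,290)]),np.hstack([crop(a,215,200,30,290),crop(b,236,224,30,290)])])
cv2.imwrite("pics/crop0.png",im)
P=pts(b)
# white cap points
def blob(u,v,r,zlo,zhi):
    q=P[v-r:v+r,u-r:u+r].reshape(-1,3); return q[(q[:,2]>zlo)&(q[:,2]<zhi)]
for c,nm in((a,"side"),(b,"top")):
    Q=pts(c); u,v=((262,282),(352,222))[nm=="top"]
    P=Q
    w=blob(u,v,20,.055,.09); print(nm,"wing",len(w),w.mean(0),w.min(0),w.max(0))
    t=w[w[:,2]>.062]; 
    print(" rect",cv2.minAreaRect((t[:,:2]*1000).astype(np.float32)),np.median(t[:,2]))
    u,v=((215,198),(236,224))[nm=="top"]
    for lo,hi in((.003,.024),(.024,.035),(.05,.07)):
        g=blob(u,v,28,lo,hi); 
        if len(g)>3: print(" gauge",lo,len(g),g.mean(0),cv2.minAreaRect((g[:,:2]*1000).astype(np.float32)))
    f=c["frame"].astype(int)
    for nm2,m in(("red",(f[...,0]>110)&(f[...,1]<40)&(f[...,2]<40)),("blue",(f[...,2]>90)&(f[...,0]<40)&(f[...,1]<90))):
        m=m&(Q[...,0]<.75)&(Q[...,1]>.1)&(Q[...,2]>.04)&(Q[...,2]<.06)&(Q[...,1]<.5)
        q=Q[m]; print(nm2,len(q),cv2.minAreaRect((q[:,:2]*1000).astype(np.float32)))
E
```

```text
side wing 183 [ 0.49270207 -0.27390791  0.06642005] [ 0.46630374 -0.28530662  0.05509996] [ 0.52198254 -0.26006941  0.07362095]
 rect ((493.9080505371094, -271.232177734375), (55.33790588378906, 17.118919372558594), 11.966777801513672) 0.06856321450148073
 gauge 0.003 704 [0.49321433 0.02081465 0.01422214] ((498.5694580078125, 49.578895568847656), (208.94747924804688, 158.73854064941406), 65.6965560913086)
 gauge 0.024 347 [0.48987164 0.01594476 0.02876807] ((491.9322204589844, 21.503204345703125), (84.77214813232422, 88.0795669555664), 18.172595977783203)
 gauge 0.05 52 [0.49152107 0.02161375 0.0554129 ] ((492.0935363769531, 22.058727264404297), (26.575857162475586, 21.6248722076416), 68.23957061767578)
red 161 ((607.4530639648438, 265.45758056640625), (148.30540466308594, 141.74273681640625), 3.4956610202789307)
blue 191 ((415.97784423828125, 258.024169921875), (146.46412658691406, 142.45738220214844), 1.5155954360961914)
top wing 151 [ 0.49194737 -0.26786681  0.06741895] [ 0.46550351 -0.27894055  0.05529201] [ 0.51922794 -0.25772222  0.07315213]
 rect ((492.4913330078125, -269.0415954589844), (55.392494201660156, 14.323248863220215), 9.530436515808105) 0.06858104429052125
 gauge 0.003 745 [0.48941915 0.02801839 0.01856382] ((493.70941162109375, 27.492774963378906), (142.72796630859375, 142.017822265625), 89.9310302734375)
 gauge 0.024 483 [0.49078843 0.0260605  0.02893171] ((490.095703125, 26.53331756591797), (86.68389129638672, 85.77693176269531), 19.07659149169922)
 gauge 0.05 68 [0.49024521 0.0274878  0.05518295] ((489.3096008300781, 27.982196807861328), (24.448402404785156, 22.63664436340332), 45.060123443603516)
red 101 ((606.5585327148438, 267.53765869140625), (146.7357635498047, 136.19198608398438), 2.4907281398773193)
blue 7 ((486.4432678222656, 277.7545471191406), (15.330564498901367, 0.2306763082742691), 89.19341278076172)
```

View pics/crop0.png

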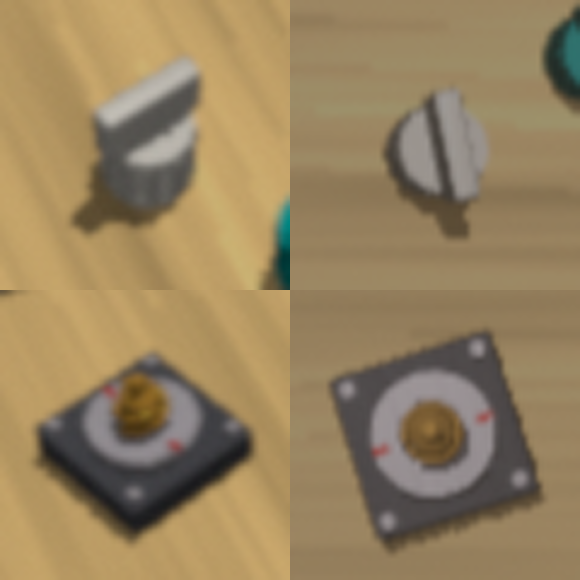

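Crop: white flat wing on a round body, so it is the right part; its wing line is about +10° from world x. The gauge's red marks (crop 380,450 and 485,417) lie on a line at about -72°. Next I'll refine the positions of the gauge, cap and trays.

```bash
cat > m.py <<'E'
from h import *
from scipy.optimize import least_squares
import sys
def ray(c,u,v,z):
    M=c["cam_to_world"]; d=M[:3,:3]@np.array([(u-c["cx"])/c["fx"],(v-c["cy"])/c["fy"],1]); o=M[:3,3]; return o+d*(z-o[2])/d[2]
def circ(p):
    x,y=p[:,0],p[:,1]
    r=least_squares(lambda q:np.hypot(x-q[0],y-q[1])-q[2],[x.mean(),y.mean(),33],loss="soft_l1"); return r.x
for n,(u0,v0) in(("side0.npz",(215,200)),("top0.npz",(236,224))):
    c=load(n); f=c["frame"]; r=28
    k=8; cr=cv2.resize(f[v0-r:v0+r,u0-r:u0+r],None,fx=k,fy=k,interpolation=cv2.INTER_CUBIC)
    hsv=cv2.cvtColor(cr,cv2.COLOR_RGB2HSV)
    toimg=lambda p:((p+.5)/k-.5)+np.array([u0-r,v0-r])
    # flange: grey bright vs dark base
    g=((hsv[...,2]>110)&(hsv[...,1]<60)).astype(np.uint8)
    cs,_=cv2.findContours(g,cv2.RETR_EXTERNAL,cv2.CHAIN_APPROX_NONE); cc=max(cs,key=cv2.contourArea)
    hull=cv2.convexHull(cc)[:,0].astype(float)
    # dense hull contour
    m=np.zeros_like(g); cv2.fillConvexPoly(m,hull.astype(np.int32),1); cs,_=cv2.findContours(m,cv2.RETR_EXTERNAL,cv2.CHAIN_APPROX_NONE); hp=cs[0][:,0].astype(float)
    W=np.array([ray(c,*toimg(p),.030)*1000 for p in hp]); print(n,"flange",circ(W).round(2))
    # red marks
    rd=((hsv[...,1]>90)&((hsv[...,0]<6)|(hsv[...,0]>172))&(hsv[...,2]>90)).astype(np.uint8)
    nl,lab,st,ce=cv2.connectedComponentsWithStats(rd)
    L=[(st[i][4],(ray(c,*toimg(ce[i]),.030)*1000).round(1)) for i in range(1,nl) if st[i][4]>30]; print("marks",L)
    br=((hsv[...,1]>110)&(hsv[...,0]>8)&(hsv[...,0]<30)).astype(np.uint8)
    vis=cr[...,::-1].copy(); vis[m.astype(bool)^cv2.erode(m,np.ones((3,3))).astype(bool)]=(0,255,0); vis[rd>0]=(255,0,255); cv2.imwrite("pics/g_%s.png"%n[:4],vis)
E
python3 m.py; cd pics; python3 -c "
import cv2,numpy as np
cv2.imwrite('gg.png',np.hstack([cv2.resize(cv2.imread(f),(400,400)) for f in('g_side.png','g_top0.png')]))" 2>/dev/null || ls
python3 -c "
import cv2,numpy as np,glob
F=sorted(glob.glob('g_*.png'));print(F);cv2.imwrite('gg.png',np.hstack([cv2.resize(cv2.imread(f),(400,400)) for f in F]))"
```

```text
side0.npz flange [491.6   25.16  32.11]
marks [(np.int32(187), array([483.2,  54.4,  30. ])), (np.int32(108), array([500.7,  -1.7,  30. ]))]
top0.npz flange [492.31  27.04  32.81]
marks [(np.int32(113), array([5.004e+02, 4.000e-01, 3.000e+01])), (np.int32(160), array([482.7,  55.1,  30. ]))]
['g_side.png', 'g_top0.png']
```

View pics/gg.png

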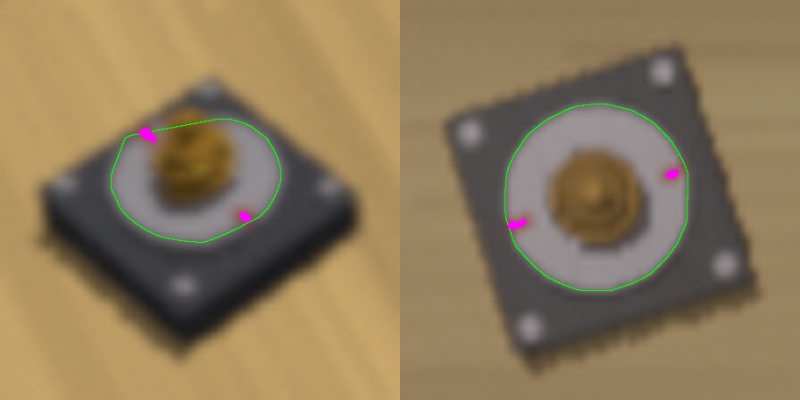

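The flange fits agree between cameras: centre about (492, 26) and marks at -72.2°. Now I'll fit the cap silhouette and the trays.

```bash
cat > cap.py <<'E'
from h import *
from scipy.optimize import minimize
def proj_n(c,P):
    T=np.linalg.inv(c["cam_to_world"]); q=P@T[:3,:3].T+T[:3,3]; return np.c_[q[:,0]/q[:,2]*c["fx"]+c["cx"],q[:,1]/q[:,2]*c["fy"]+c["cy"]]
t=np.linspace(0,2*np.pi,60)
B=np.vstack([np.c_[.023*np.cos(t),.023*np.sin(t),0*t+z] for z in(0,.039)])
Wg=np.array([[x,y,z] for x in(-.028,.028) for y in(-.007,.007) for z in(.039,.069)])
def model(c,x,y,th,z0,org,k,shape):
    R=np.array([[np.cos(th),-np.sin(th),0],[np.sin(th),np.cos(th),0],[0,0,1]]); m=np.zeros(shape,np.uint8)
    for S in(B,Wg):
        p=(proj_n(c,S@R.T+[x,y,z0])-org+.5)*k-.5
        cv2.fillConvexPoly(m,cv2.convexHull(np.round(p*16).astype(np.int32)),1,shift=4)
    return m
def fit(c,u0,v0,x0,z0=0,r=24,k=10):
    f=c["frame"][v0-r:v0+r,u0-r:u0+r]; cr=cv2.resize(f,None,fx=k,fy=k,interpolation=cv2.INTER_CUBIC)
    hsv=cv2.cvtColor(cr,cv2.COLOR_RGB2HSV); m=((hsv[...,1]<60)).astype(np.uint8)
    m=cv2.morphologyEx(m,cv2.MORPH_OPEN,np.ones((15,15)))
    n,l,s,ce=cv2.connectedComponentsWithStats(m); m=(l==1+np.argmax(s[1:,4])).astype(np.uint8)
    m=cv2.morphologyEx(m,cv2.MORPH_CLOSE,np.ones((21,21)))
    org=np.array([u0-r,v0-r])
    def cost(q):
        g=model(c,q[0]/1000,q[1]/1000,np.radians(q[2]),z0,org,k,m.shape); return 1-(g&m).sum()/(g|m).sum()
    S=np.array(x0)+np.array([[0,0,0],[4,0,0],[0,4,0],[0,0,8]])
    o=minimize(cost,x0,method="Nelder-Mead",options=dict(initial_simplex=S,xatol=.02,fatol=1e-5))
    g=model(c,o.x[0]/1000,o.x[1]/1000,np.radians(o.x[2]),z0,org,k,m.shape)
    vis=cr[...,::-1].copy()
    for mm,col in((m,(0,0,255)),(g,(0,255,0))):
        cs,_=cv2.findContours(mm,cv2.RETR_EXTERNAL,cv2.CHAIN_APPROX_NONE); cv2.drawContours(vis,cs,-1,col,1)
    return o.x,o.fun,cv2.resize(vis,(390,390))
if __name__=="__main__":
    V=[]
    for n,u,v in(("side0.npz",262,282),("top0.npz",352,222)):
        x,f,vis=fit(load(n),u,v,[493,-270,10]); print(n,x.round(2),round(f,3)); V.append(vis)
    cv2.imwrite("pics/capfit.png",np.hstack(V))
    b=load("top0.npz");Q=pts(b);f=b["frame"].astype(int)
    for nm,m in(("red",(f[...,0]>f[...,1]+60)&(f[...,1]<60)),("blue",(f[...,2]>f[...,0]+40))):
        m=m&(Q[...,2]>.035)&(Q[...,2]<.06)&(Q[...,1]>.12)&(Q[...,1]<.42); q=Q[m]; print(nm,len(q),q.min(0),q.max(0))
E
python3 cap.py
```

```text
side0.npz [ 493.69 -270.21   20.61] 0.099
top0.npz [ 493.98 -270.18   10.08] 0.092
red 355 [0.53053503 0.19545911 0.03841146] [0.68400071 0.34025112 0.05501783]
blue 434 [0.34130358 0.19030681 0.03510793] [0.49151822 0.33134297 0.05433429]
```

View pics/capfit.png

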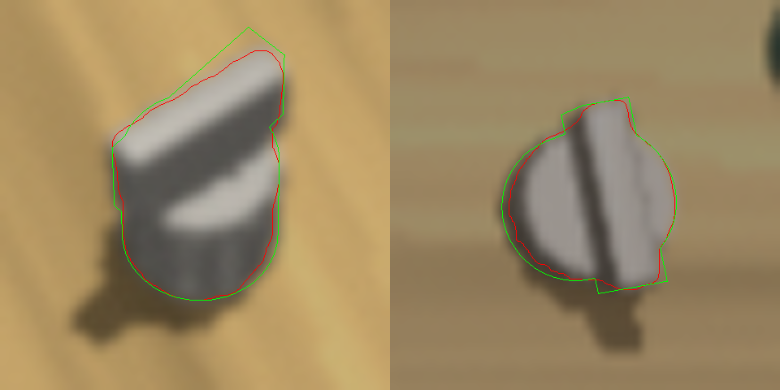

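Choice confirmed: cap at (493.5, -270), wing at 10°; red tray at (607, 267), blue at (416, 261). I'll transfer at height, via x≈0.45.

Request:
step_arm --motion '[[[0,0,2,20,-35,0,70],[0,0,4,40,-70,0,70],[0,0,6,61,-107,0,70],[0,0,8,81,-143,0,70],[0,0,10,102,-179,0,60],[0,0,12,122,-215,0,60],[0,0,14,143,-251,0,60],[0,0,16,163,-287,0,60],[0,0,18,184,-322,0,60],[0,0,20,204,-358,0,60],[0,0,22,225,-394,0,60],[0,0,24,245,-430,0,60]]]'

```text
time_s: 1.1
position: [0.4503, 0.1586, 0.4047]
tcp_rot: [[-0.0, -0.996, -0.087], [0.0, -0.087, 0.996], [-1.0, 0.0, 0.0]]
force: [-0.0, 1.1, 0.3]
opening: 0.691
```

Request:
step_arm --motion '[[[0,0,1,4,-41,0,60],[0,0,2,8,-82,0,60],[0,0,3,12,-123,0,60],[0,0,4,16,-164,0,60],[0,0,5,20,-205,0,60],[0,0,5,24,-246,0,60],[0,0,5,28,-287,-10,60],[0,0,5,32,-328,-30,60],[0,0,5,36,-369,-50,60],[0,0,5,40,-405,-70,60],[0,0,5,43.5,-430,-90,60],[0,0,5,43.5,-430,-100,60]]]'

```text
time_s: 2.1
position: [0.4937, -0.2756, 0.3021]
tcp_rot: [[0.001, -0.986, -0.167], [-0.003, -0.167, 0.986], [-1.0, -0.001, -0.003]]
force: [0.3, -0.8, 0.6]
opening: 0.69
```

Request:
step_arm --motion '[[[0,0,0,0,0,-15,60],[0,0,0,0,0,-30,60],[0,0,0,0,0,-40,60],[0,0,0,0,0,-40,60],[0,0,0,0,0,-40,60]]]'

```text
time_s: 2.52
position: [0.4931, -0.269, 0.2643]
tcp_rot: [[-0.001, -0.985, -0.172], [0.001, -0.172, 0.985], [-1.0, 0.001, 0.001]]
force: [-0.3, 0.2, -0.1]
opening: 0.692
```

Run:
```python
from rig import bot
import cv2,numpy as np
I=[]
for n,u,v in(("side",262,270),("top",352,222)):
    c=bot.capture(n); I.append(cv2.resize(c["frame"][v-50:v+50,u-50:u+50,::-1],(400,400),interpolation=cv2.INTER_CUBIC))
cv2.imwrite("pics/hover.png",np.hstack(I)); s=bot.read_state(); print(s["position"],s["force"])
```

```text
[ 0.49357989 -0.2693684   0.26550873] [-0.27181803  0.51827309 -0.13640793]
```

View pics/hover.png

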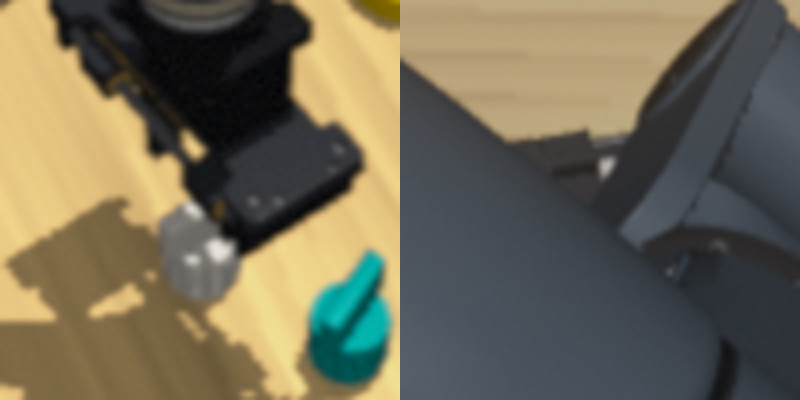

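Side view: the fingers straddle the wing, with the cap body at (200,255) in the crop and the turquoise one clear. I'll descend and close.

Request:
step_arm --motion '[[[0,0,0,0,0,-15,60],[0,0,0,0,0,-30,60],[0,0,0,0,0,-39,60],[0,0,0,0,0,-40.5,60],[0,0,0,0,0,-40.5,40],[0,0,0,0,0,-40.5,20],[0,0,0,0,0,-40.5,8],[0,0,0,0,0,-40.5,8],[0,0,0,0,0,-40.5,8],[0,0,0,0,0,-40.5,8],[0,0,0,0,0,-40.5,8],[0,0,0,0,0,-40.5,8]]]'

```text
time_s: 3.62
position: [0.4932, -0.2695, 0.2244]
tcp_rot: [[0.0, -0.985, -0.171], [-0.0, -0.171, 0.985], [-1.0, -0.0, -0.0]]
force: [0.3, -1.0, 0.2]
opening: 0.171
```

Request:
step_arm --motion '[[[0,0,0,0,0,10,8],[0,0,0,0,0,30,8],[0,0,0,0,0,60,8],[0,0,-2,0,30,85,8],[0,0,-4,0,65,95,8],[0,0,-7,0,105,95,8],[0,0,-10,0,145,95,8],[0,0,-13,-0.5,185,95,8],[0,0,-15,-1,225,95,8],[0,0,-17,-1.5,260,95,8],[0,0,-17,-1.5,285,95,8],[0,0,-17,-1.5,296,95,8]]]'

```text
time_s: 4.62
position: [0.4908, 0.0296, 0.3198]
tcp_rot: [[-0.001, -0.993, 0.121], [0.001, 0.121, 0.993], [-1.0, 0.001, 0.001]]
force: [0.5, -0.7, -1.8]
opening: 0.158
```

Request:
step_arm --motion '[[[0,0,0,0,0.2,0,8],[0,0,0,0,0.2,0,8],[0,0,0,0,0.2,-10,8],[0,0,0,0,0.2,-15,8],[0,0,0,0,0.2,-15,8],[0,0,0,0,0.2,-15,8]]]'

```text
time_s: 5.12
position: [0.4918, 0.0255, 0.304]
tcp_rot: [[-0.001, -0.992, 0.126], [-0.0, 0.126, 0.992], [-1.0, 0.001, -0.0]]
force: [-0.4, -0.3, -1.0]
opening: 0.16
```

Run:
```python
from rig import bot
import cv2,numpy as np
I=[]
for n,u,v in(("side",215,175),("top",236,224)):
    c=bot.capture(n); np.savez(n+"1.npz",**c); I.append(cv2.resize(c["frame"][v-40:v+40,u-40:u+40,::-1],(400,400),interpolation=cv2.INTER_CUBIC))
cv2.imwrite("pics/over.png",np.hstack(I)); s=bot.read_state(); print(s["position"],s["force"],s["moment"],s["joint_positions"])
```

```text
[0.49195    0.02587142 0.3043442 ] [-0.23730456  0.25032022 -0.30536346] [-0.02654011 -0.00774305  0.00496386] [-1.00102859e+01  2.92482870e+01  1.06333716e+02 -6.13320895e-03
  4.44086962e+01 -9.28050881e+01]
```

View pics/over.png

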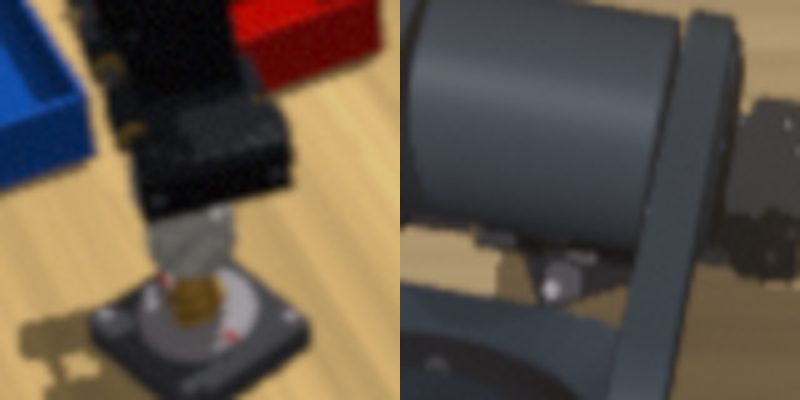

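The cap is held above the post (side crop: body at (190,240), post at (197,300)). I'll check alignment by measuring the body's edges against the prediction.

Run:
```python
from h import *
from cap import proj_n,B
c=load("side1.npz"); f=c["frame"]
u0,v0,r,k=215,185,30,13
cr=cv2.resize(np.ascontiguousarray(f[v0-r:v0+r,u0-r:u0+r,::-1]),None,fx=k,fy=k,interpolation=cv2.INTER_CUBIC)
for (x,y),col in(((.4917,.0252),(0,255,0)),):
    for zb in (.0799,):
        p=proj_n(c,B+[x,y,zb]); p=((p-[u0-r,v0-r]+.5)*k-.5).astype(np.int32); cv2.polylines(cr,[cv2.convexHull(p)],True,col,1)
t=np.linspace(0,6.28,60)
for R,z in((.033,.03),(.005,.063),(.012,.051)):
    p=proj_n(c,np.c_[.4917+R*np.cos(t),.0252+R*np.sin(t),0*t+z]); p=((p-[u0-r,v0-r]+.5)*k-.5).astype(np.int32); cv2.polylines(cr,[p],True,(255,0,255),1)
cv2.imwrite("pics/al.png",cv2.resize(cr,(600,600)))
```

```text
(no output)
```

View pics/al.png

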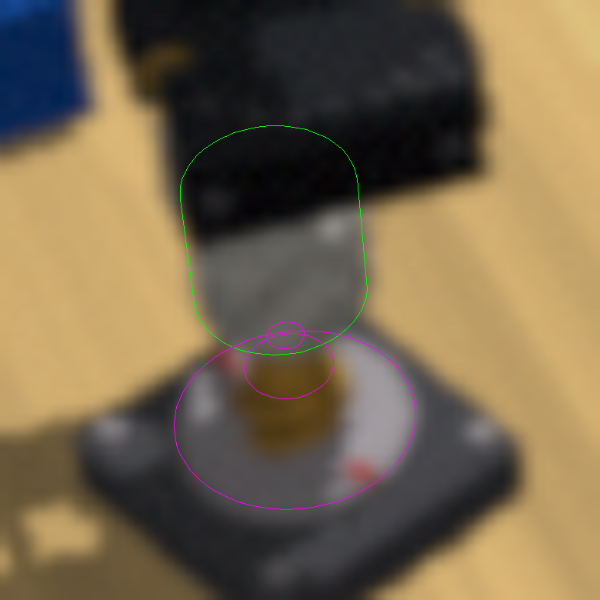

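Request:
step_arm --motion '[[[0,0,0,0,0,-6,8],[0,0,0,0,0,-12,8],[0,0,0,0,0,-18,8],[0,0,0,0,0,-22,8],[0,0,0,0,0,-25,8],[0,0,0,0,0,-28,8],[0,0,0,0,0,-31,8],[0,0,0,0,0,-32,8],[0,0,0,0,0,-32,8],[0,0,0,0,0,-32,8]]]'

```text
time_s: 6.05
position: [0.4918, 0.0267, 0.2722]
tcp_rot: [[0.0, -0.992, 0.124], [-0.0, 0.124, 0.992], [-1.0, -0.0, -0.0]]
force: [0.4, 0.0, -0.8]
opening: 0.158
```

Request:
step_arm --motion '[[[0,0,0,0,0,-1,8],[0,0,0,0,0,-2,8],[0,0,0,0,0,-3,8],[0,0,0,0,0,-4,8],[0,0,0,0,0,-4.5,8],[0,0,0,0,0,-5,8],[0,0,0,0,0,-5,8]]]'

```text
time_s: 6.63
position: [0.4917, 0.0267, 0.2671]
tcp_rot: [[-0.0, -0.992, 0.124], [-0.0, 0.124, 0.992], [-1.0, 0.0, -0.0]]
force: [-0.9, -0.2, -1.0]
opening: 0.156
```

Request:
step_arm --motion '[[[0,0,0,0,0,-0.5,8],[0,0,0,0,0,-1,8],[0,0,0,0,0,-1.3,8],[0,0,0,0,0,-1.3,8]]]'

```text
time_s: 6.97
position: [0.4917, 0.0267, 0.2659]
tcp_rot: [[-0.0, -0.992, 0.124], [-0.0, 0.124, 0.992], [-1.0, 0.0, -0.0]]
force: [-0.0, 0.0, -1.6]
opening: 0.158
```

Request:
step_arm --motion '[[[0,0,0,0,0,-0.4,8],[0,0,0,0,0,-0.8,8],[0,0,0,0,0,-0.8,8]]]'

```text
time_s: 7.22
position: [0.4918, 0.0267, 0.2655]
tcp_rot: [[0.0, -0.992, 0.124], [-0.0, 0.124, 0.992], [-1.0, -0.0, -0.0]]
force: [-1.1, -0.2, 3.8]
opening: 0.157
```

Request:
step_arm --motion '[[[0,0,0,0,0,-0.3,8],[0,0,0,0,0,-0.6,8],[0,0,0,0,0,-0.6,8]]]'

```text
time_s: 7.47
position: [0.4918, 0.0267, 0.2653]
tcp_rot: [[0.001, -0.992, 0.124], [-0.0, 0.124, 0.992], [-1.0, -0.001, -0.0]]
force: [-1.1, 0.0, 7.0]
opening: 0.159
```

Contact was at rim 11.1 mm above the flange (expected 11.4). Now I'll turn clockwise, following the pitch: 36° is 2.4 mm.

Request:
step_arm --motion '[[[0,0,-3,0,0,-0.2,8],[0,0,-6,0,0,-0.4,8],[0,0,-9,0,0,-0.6,8],[0,0,-12,0,0,-0.8,8],[0,0,-15,0,0,-1.0,8],[0,0,-18,0,0,-1.2,8],[0,0,-21,0,0,-1.4,8],[0,0,-24,0,0,-1.6,8],[0,0,-27,0,0,-1.8,8],[0,0,-30,0,0,-2.0,8],[0,0,-33,0,0,-2.2,8],[0,0,-36,0,0,-2.4,8]]]'

```text
time_s: 8.47
position: [0.4918, 0.0262, 0.2629]
tcp_rot: [[0.0, -0.729, 0.685], [-0.001, 0.685, 0.729], [-1.0, -0.001, -0.001]]
force: [-2.2, -3.0, 9.3]
opening: 0.158
```

```bash
python3 -c "
from rig import bot
s=bot.read_state();print(s['position'],s['force'],s['moment'])"
```

```text
[0.49175628 0.02623249 0.26294083] [-2.24617423 -3.04071365  9.33329988] [-0.60601     0.53049619  0.0978821 ]
```

Request:
step_arm --motion '[[[0,0,-3,0,0,-0.1,8],[0,0,-6,0,-0.1,-0.3,8],[0,0,-9,0,-0.1,-0.5,8],[0,0,-12,0,-0.1,-0.7,8],[0,0,-15,-0.1,-0.2,-0.9,8],[0,0,-18,-0.1,-0.2,-1.1,8],[0,0,-21,-0.1,-0.2,-1.3,8],[0,0,-24,-0.1,-0.2,-1.5,8],[0,0,-27,-0.1,-0.2,-1.7,8],[0,0,-30,-0.1,-0.2,-1.9,8],[0,0,-33,-0.1,-0.2,-2.1,8],[0,0,-36,-0.1,-0.2,-2.3,8]]]'

```text
time_s: 9.47
position: [0.4912, 0.0264, 0.2605]
tcp_rot: [[-0.001, -0.187, 0.982], [-0.0, 0.982, 0.187], [-1.0, -0.0, -0.001]]
force: [-1.3, -1.1, 8.1]
opening: 0.158
```

Request:
step_arm --motion '[[[0,0,-3,0,0,-0.2,8],[0,0,-6,0,0,-0.4,8],[0,0,-9,0,0,-0.6,8],[0,0,-12,0,0,-0.8,8],[0,0,-15,0,0,-1.0,8],[0,0,-18,0,0,-1.2,8],[0,0,-21,0,0,-1.4,8]]]'

```text
time_s: 10.05
position: [0.4909, 0.0266, 0.2591]
tcp_rot: [[-0.002, 0.178, 0.984], [0.0, 0.984, -0.178], [-1.0, -0.0, -0.002]]
force: [-3.3, 0.1, 11.3]
opening: 0.159
```

Request:
step_arm --motion '[[[0,0,-3,-0.1,0,-0.2,8],[0,0,-6,-0.2,0,-0.4,8],[0,0,-8,-0.2,0,-0.5,8],[0,0,-8,-0.2,0,-0.5,8]]]'

```text
time_s: 10.38
position: [0.4911, 0.0266, 0.2585]
tcp_rot: [[-0.0, 0.312, 0.95], [0.0, 0.95, -0.312], [-1.0, 0.0, -0.0]]
force: [-1.8, 0.3, 5.9]
opening: 0.156
```

```bash
python3 -c "
from rig import bot
s=bot.read_state();print(s['position'],s['force'],s['moment'])"
```

```text
[0.49112028 0.02661685 0.25849359] [-1.76610654  0.27854667  5.94429039] [ 0.02784702  0.35719857 -0.02122543]
```

Request:
step_arm --motion '[[[0,0,-3,-0.1,0,-0.2,8],[0,0,-6,-0.1,0,-0.4,8],[0,0,-9,-0.1,0,-0.6,8],[0,0,-12,-0.1,0,-0.8,8],[0,0,-12,-0.1,0,-0.8,8]]]'

```text
time_s: 10.8
position: [0.4908, 0.0268, 0.2578]
tcp_rot: [[-0.001, 0.504, 0.864], [0.001, 0.864, -0.504], [-1.0, 0.0, -0.001]]
force: [-1.4, 1.1, 7.0]
opening: 0.16
```

```bash
python3 -c "
from rig import bot
s=bot.read_state();print(s['position'],s['force'],s['moment'])"
```

```text
[0.49082778 0.0268078  0.25777946] [-1.37365172  1.10736952  6.97469569] [0.15486122 0.42326531 0.04338155]
```

Request:
step_arm --motion '[[[0,0,-3,0,0,-0.2,8],[0,0,-6,0,0,-0.4,8],[0,0,-9,0,0,-0.6,8],[0,0,-12,0,0,-0.8,8],[0,0,-15,-0.1,0.1,-1.0,8],[0,0,-18,-0.1,0.1,-1.2,8],[0,0,-21,-0.1,0.1,-1.4,8],[0,0,-21,-0.1,0.1,-1.4,8]]]'

```text
time_s: 11.47
position: [0.4909, 0.0269, 0.2563]
tcp_rot: [[-0.0, 0.78, 0.626], [0.001, 0.626, -0.78], [-1.0, -0.0, -0.001]]
force: [-0.8, 0.6, 6.3]
opening: 0.159
```

```bash
python3 -c "
from rig import bot
s=bot.read_state();print(s['position'],s['force'],s['moment'])"
```

```text
[0.49088938 0.02687736 0.25626778] [-0.80242581  0.63804784  6.27963565] [ 0.10272879  0.38574474 -0.02626082]
```

Request:
step_arm --motion '[[[0,0,-3,0,0,-0.2,8],[0,0,-6,0,0,-0.4,8],[0,0,-9,0,0,-0.6,8],[0,0,-12,0,0,-0.8,8],[0,0,-15,0,0,-1.0,8],[0,0,-18,0,0,-1.2,8],[0,0,-18,0,0,-1.2,8]]]'

```text
time_s: 12.05
position: [0.4913, 0.0266, 0.255]
tcp_rot: [[0.001, 0.935, 0.355], [-0.0, 0.355, -0.935], [-1.0, 0.0, 0.001]]
force: [-0.1, -1.4, 4.6]
opening: 0.162
```

```bash
python3 -c "
from rig import bot
s=bot.read_state();print(s['position'],s['force'],s['moment'])"
```

```text
[0.49126786 0.02655178 0.25502368] [-0.14912077 -1.41357721  4.5896572 ] [-0.25492846  0.35778391 -0.02047212]
```

Request:
step_arm --motion '[[[0,0,-3,0,0,-0.2,8],[0,0,-6,0,0,-0.4,8],[0,0,-9,0,0,-0.6,8],[0,0,-9,0,0,-0.6,8]]]'

```text
time_s: 12.38
position: [0.4913, 0.0265, 0.2545]
tcp_rot: [[0.001, 0.979, 0.204], [-0.0, 0.204, -0.979], [-1.0, 0.0, 0.0]]
force: [-1.2, 0.6, 4.8]
opening: 0.163
```

Request:
step_arm --motion '[[[0,0,-2,0,0,-0.2,8],[0,0,-4,0,0,-0.4,8],[0,0,-5,0,0,-0.5,8],[0,0,-5,0,0,-0.5,8]]]'

```text
time_s: 12.72
position: [0.4914, 0.0265, 0.2544]
tcp_rot: [[0.001, 0.993, 0.119], [-0.0, 0.119, -0.993], [-1.0, 0.001, 0.001]]
force: [-0.7, -0.7, 8.6]
opening: 0.158
```

```bash
python3 -c "
from rig import bot
s=bot.read_state();print(s['position'],s['force'],s['moment'])"
```

```text
[0.49139978 0.02653519 0.25442411] [-0.71918814 -0.72345987  8.63285788] [-0.15670778  0.37887337  0.02132065]
```

Request:
step_arm --motion '[[[0,0,-2,0,0,-0.2,8],[0,0,-4,0,0,-0.3,8],[0,0,-4,0,0,-0.4,8],[0,0,-4,0,0,-0.4,8]]]'

```text
time_s: 13.05
position: [0.4917, 0.0265, 0.2544]
tcp_rot: [[0.002, 0.999, 0.05], [-0.001, 0.05, -0.999], [-1.0, 0.002, 0.001]]
force: [-1.1, -0.6, 12.2]
opening: 0.157
```

Run:
```python
from rig import bot
import cv2,numpy as np
from cap import proj_n,B
I=[]
c=bot.capture("side"); np.savez("side2.npz",**c)
u0,v0,r,k=215,185,30,13
im=cv2.resize(np.ascontiguousarray(c["frame"][v0-r:v0+r,u0-r:u0+r,::-1]),None,fx=k,fy=k,interpolation=cv2.INTER_CUBIC)
o=[im]
for zb in(.030,.0345):
    i=im.copy(); p=proj_n(c,B+[.4912,.0252,zb]); p=((p-[u0-r,v0-r]+.5)*k-.5).astype(np.int32); cv2.polylines(i,[cv2.convexHull(p)],True,(0,255,0),1); o.append(i)
cv2.imwrite("pics/home.png",cv2.resize(np.hstack(o),(798,266)))
cv2.imwrite("pics/home_a.png",cv2.resize(np.hstack(o[1:]),(800,400)))
s=bot.read_state();print(s['position'],s['force'],s['moment'])
```

```text
[0.49163598 0.02646945 0.25438278] [-1.38529805 -0.16377829 13.22706723] [-0.08031387  0.49803447 -0.01242299]
```

View pics/home_a.png

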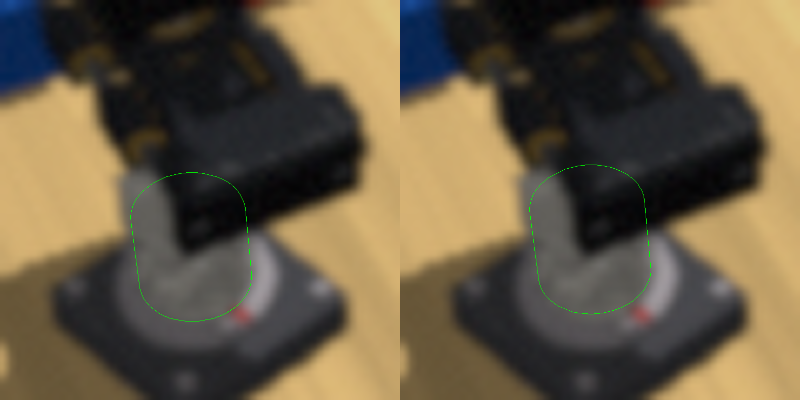

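The cap went fully home. The TCP is exactly 30.0 mm above its bench-grasp height (so rim gap about 0), it went smoothly past the 4.5 mm height, and then force rose with no further descent. So it is sound and goes to the blue tray. Unscrewing now, mid-play.

Request:
step_arm --motion '[[[0,0,0,0,0,1.0,8],[0,0,2,0,0,2.0,8],[0,0,5,0,0,2.4,8],[0,0,10,0,0,2.8,8],[0,0,15,0,0,3.1,8],[0,0,20,0,0,3.5,8],[0,0,25,0,0,3.8,8],[0,0,30,0,0,4.1,8],[0,0,35,0,0,4.5,8],[0,0,40,0,0,4.8,8],[0,0,45,0,0,5.1,8],[0,0,50,0,0,5.4,8]]]'

```text
time_s: 14.1
position: [0.4911, 0.0267, 0.2581]
tcp_rot: [[-0.001, 0.6, 0.8], [0.0, 0.8, -0.6], [-1.0, -0.0, -0.001]]
force: [0.1, -0.1, -1.2]
opening: 0.154
```

Request:
step_arm --motion '[[[0,0,5,0,0,0.3,8],[0,0,10,0,0,0.7,8],[0,0,15,0,0,1.0,8],[0,0,20,0,0,1.3,8],[0,0,25,0,0,1.7,8],[0,0,30,0,0,2.0,8],[0,0,35,0,0,2.3,8],[0,0,40,0,0,2.7,8],[0,0,45,0,0,3.0,8],[0,0,50,0,0,3.3,8],[0,0,55,0,0,3.7,8],[0,0,60,0,0,4.0,8]]]'

```text
time_s: 15.1
position: [0.4911, 0.0266, 0.2621]
tcp_rot: [[-0.001, -0.393, 0.92], [0.0, 0.92, 0.393], [-1.0, 0.0, -0.0]]
force: [-0.4, -0.1, -1.3]
opening: 0.154
```

Request:
step_arm --motion '[[[0,0,5,0,0,0.3,8],[0,0,10,0,0,0.7,8],[0,0,15,0,0,1.0,8],[0,0,20,0,0,1.3,8],[0,0,26,0,0,1.7,8],[0,0,32,0,0,2.1,8],[0,0,38,0,0,2.5,8],[0,0,44,0,0,2.9,8],[0,0,50,0,0,3.3,8],[0,0,56,0,0,3.7,8],[0,0,62,0,0,4.1,8],[0,0,68,0,0,4.5,8]]]'

```text
time_s: 16.1
position: [0.4911, 0.0266, 0.2666]
tcp_rot: [[-0.001, -1.0, -0.02], [0.0, -0.02, 1.0], [-1.0, 0.001, 0.0]]
force: [0.5, -0.1, -1.0]
opening: 0.161
```

Request:
step_arm --motion '[[[0,0,0,0,0,1,8],[0,0,0,0,0,2,8],[0,0,0,0,0,4,8],[0,0,0,0,0,6,8],[0,0,0,0,0,8,8]]]'

```text
time_s: 16.52
position: [0.4912, 0.0266, 0.2751]
tcp_rot: [[-0.0, -1.0, -0.014], [0.0, -0.014, 1.0], [-1.0, 0.0, 0.0]]
force: [-0.5, 0.1, -0.8]
opening: 0.158
```

Request:
step_arm --motion '[[[0,0,0,0,0,20,8],[0,0,0,0,0,45,8],[0,0,0,-3,10,65,8],[0,0,0,-12,40,70,8],[0,0,0,-24,75,70,8],[0,0,0,-36,112,70,8],[0,0,0,-48,149,70,8],[0,0,0,-59,185,70,8],[0,0,0,-68,212,70,8],[0,0,0,-73,228,70,8],[0,0,0,-75,235,70,8],[0,0,0,-75,235,70,8]]]'

```text
time_s: 17.52
position: [0.4156, 0.2628, 0.3451]
tcp_rot: [[0.0, -1.0, -0.018], [0.0, -0.018, 1.0], [-1.0, -0.0, 0.0]]
force: [-0.9, -0.1, -1.8]
opening: 0.158
```

Request:
step_arm --motion '[[[0,0,0,0,0,-20,8],[0,0,0,0,0,-45,8],[0,0,0,0,0,-70,8],[0,0,0,0,0,-90,8],[0,0,0,0,0,-103,8],[0,0,0,0,0,-109,8],[0,0,0,0,0,-112,8],[0,0,0,0,0,-112,8],[0,0,0,0,0,-112,8]]]'

```text
time_s: 18.27
position: [0.4168, 0.2613, 0.2335]
tcp_rot: [[0.001, -1.0, -0.014], [0.0, -0.014, 1.0], [-1.0, -0.001, 0.0]]
force: [0.4, -0.3, -1.1]
opening: 0.159
```

Run:
```python
from rig import bot
import cv2,numpy as np
I=[]
for n,u,v in(("side",165,150),("top",150,240)):
    c=bot.capture(n); I.append(cv2.resize(c["frame"][v-50:v+50,u-50:u+50,::-1],(400,400),interpolation=cv2.INTER_CUBIC))
cv2.imwrite("pics/tray.png",np.hstack(I)); s=bot.read_state(); print(s["position"],s["force"])
```

```text
[0.41666597 0.26153504 0.23382483] [ 0.90922691 -0.12199784 -0.33249895]
```

View pics/tray.png

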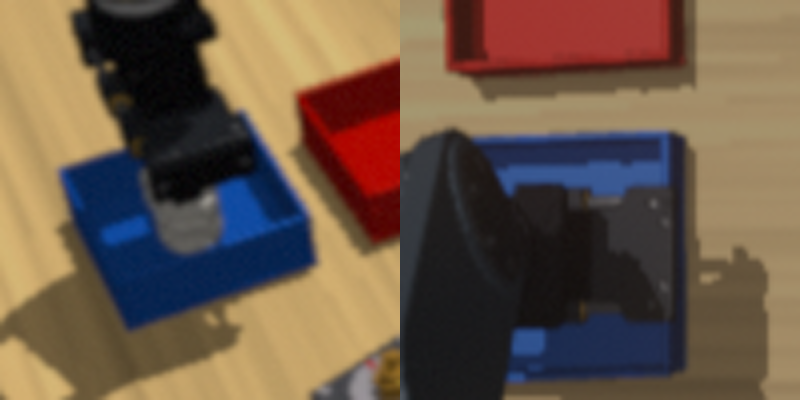

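The view shows the cap over the middle of the blue tray, about 4 mm above its floor. I'll set it down.

Request:
step_arm --motion '[[[0,0,0,0,0,-1.5,8],[0,0,0,0,0,-3,8],[0,0,0,0,0,-4,8],[0,0,0,0,0,-4.3,8],[0,0,0,0,0,-4.3,8]]]'

```text
time_s: 18.78
position: [0.4164, 0.2617, 0.2294]
tcp_rot: [[0.001, -1.0, -0.016], [0.0, -0.016, 1.0], [-1.0, -0.001, 0.0]]
force: [-1.3, -0.3, 5.6]
opening: 0.157
```

In contact with the floor (5.6 N). Releasing and retreating.

Request:
step_arm --motion '[[[0,0,0,0,0,0.3,25],[0,0,0,0,0,0.3,40],[0,0,0,0,0,0.3,45],[0,0,0,0,0,0.3,45],[0,0,0,0,0,0.3,45],[0,0,0,0,0,0.3,45]]]'

```text
time_s: 19.28
position: [0.4162, 0.2616, 0.2288]
tcp_rot: [[-0.0, -1.0, -0.015], [-0.0, -0.015, 1.0], [-1.0, 0.0, -0.0]]
force: [-0.8, -0.2, 0.3]
opening: 0.488
```

Request:
step_arm --motion '[[[0,0,0,0,0,10,45],[0,0,0,0,0,30,45],[0,0,0,0,0,60,45],[0,0,0,0,0,95,45],[0,0,0,0,0,130,45],[0,0,0,0,0,165,45],[0,0,0,-5,35,170,45],[0,0,0,-20,70,170,45],[0,0,0,-40,105,170,45],[0,0,0,-60,140,170,45],[0,0,0,-80,175,170,45],[0,0,0,-100,210,170,45]]]'

```text
time_s: 20.28
position: [0.3147, 0.4728, 0.3998]
tcp_rot: [[0.0, -1.0, -0.015], [0.0, -0.015, 1.0], [-1.0, -0.0, 0.0]]
force: [0.7, -0.4, -0.8]
opening: 0.518
```

Request:
step_arm --motion '[[[0,0,0,-15,30,0,45],[0,0,0,-30,60,0,45],[0,0,0,-40,80,0,45],[0,0,0,-40,80,0,45],[0,0,0,-40,80,0,45],[0,0,0,-40,80,0,45]]]'

```text
time_s: 20.78
position: [0.2762, 0.5509, 0.3991]
tcp_rot: [[-0.0, -1.0, -0.015], [-0.001, -0.015, 1.0], [-1.0, 0.0, -0.001]]
force: [-0.3, 0.2, 1.1]
opening: 0.517
```

Run:
```python
from rig import bot
import cv2,numpy as np
from h import *
I=[]
for n in("side","top"):
    c=bot.capture(n); u,v=((165,150),(150,240))[n=="top"]; f=c["frame"].astype(int); Q=pts(c)
    m=(f.max(2)-f.min(2)<35)&(Q[...,2]>.06)&(Q[...,2]<.08)&(Q[...,0]>.35)&(Q[...,0]<.48)&(Q[...,1]>.2)&(Q[...,1]<.33)
    q=Q[m]; print(n,len(q),q.mean(0) if len(q) else 0,np.percentile(q[:,2],95) if len(q) else 0)
    I.append(cv2.resize(c["frame"][:,:,::-1],(400,300)) ); I.append(cv2.resize(c["frame"][v-50:v+50,u-50:u+50,::-1],(400,300)))
cv2.imwrite("pics/end.png",np.vstack([np.hstack(I[:2]),np.hstack(I[2:])])); s=bot.read_state(); print(s["position"],s["force"],s["time_s"])
```

```text
side 121 [0.41688695 0.2556112  0.07014691] 0.07615138237035457
top 162 [0.41555858 0.25955786 0.07177332] 0.07621878162102187
[0.27681104 0.55045259 0.39909273] [0.06605925 0.59211176 0.37741255] 20.8833
```

View pics/end.png

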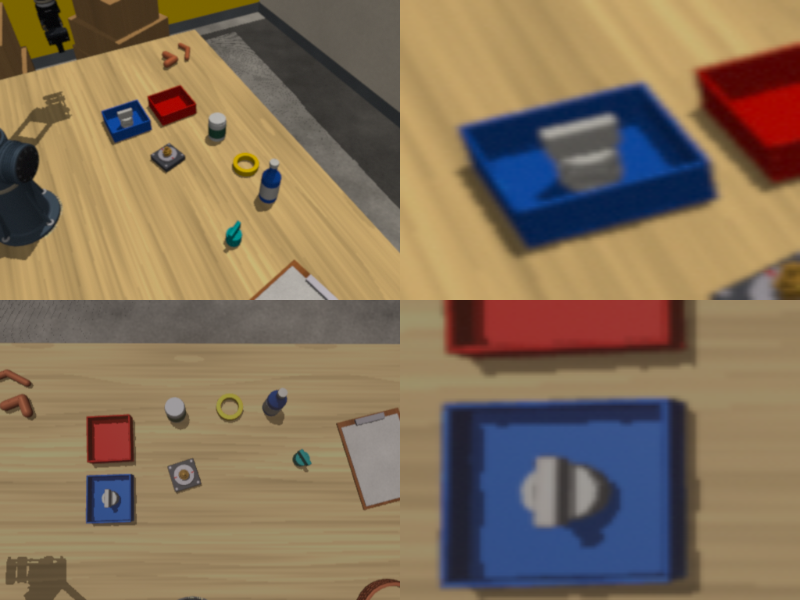

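The cap stands upright in the middle of the blue tray, with its wing top at z≈0.074 (5 mm floor + 69 mm). The tin, tape and bottle are where they were.

```bash
python3 -c "
from rig import bot
print(bot.hand_in())"
```

```text
the job is handed in; nothing more can be done
None
```

The cap is sound: it screwed fully home onto the gauge. I unscrewed it, stood it mouth down in the blue tray and handed the job in at about 21 s.

- **Screwing on:** The cap first rested on the thread with its rim about 11.1 mm above the flange (11.4 mm expected). I turned it about 170° clockwise. It passed the 4.5 mm stop height smoothly and ended with its rim about 0.0 mm above the flange, judged from the tool height. Further turning and pressing then raised the force without any more descent. The highest vertical force I read was about 13 N, though I only read it at the end of each move.
- **Unscrewing and placing:** It came off with no thread force showing in the readings. The last pictures show it upright and released near the centre of the blue tray. The arm is clear, and the tin, tape roll and bottle look unmoved.
- **Checks that disagreed:** The two cameras differed by 1–5 mm on some positions. The side camera's silhouette fit put the wing about 10° off the top camera's; I used the top camera's value, and the wing sat properly in the grip. The side picture at the home position was too blurred to confirm the rim height, so that result rests on tool height, turn angle and force.

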